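Set the tilt of a padlock drilling vise with a pointer gauge and hold it

ROBOT

A 6-joint arm with a two-finger parallel gripper is mounted at the origin on the work surface. World frame = base frame: x ahead of the robot, y to its left, z up, the work surface at z = 0. Lengths are in mm, angles in rad, forces in N, time in s.
With the tool pointing down it reaches from about 275 to 1000 mm from the base axis. Payload 8.4 kg.
Tool frame: the origin (TCP) lies midway between the tips of the shut fingers; the grasp point (between the pads) lies 19 mm behind it; z points along the fingers, y is the line along which they close (so a half turn about z gives the same grasp; the last joint's range is limited). The gripper opens to 85 mm and grips with 20 to 120 N. Pads are 22 mm wide; open, the fingers measure 114 mm over their backs; the gripper's body (76 mm by 85 mm) begins 54 mm behind the grasp point. The pads swing forward as they close: fully open they stand 13 mm farther back than shut.
Start: joints at [1.207, 0.353, 1.633, -0, 1.155, -0.002], TCP at [221.223, 584.541, 231.281] pointing down, gripper open.
Joint ranges: [-2.63, 2.63], [-0.92, 2.1], [0.06, 2.66], [-1.3, 4.44], [0, 2.69], [-3.02, 3.02]. Speed limits (rad/s): [2.22, 2.22, 2.79, 3.14, 3.14, 3.14].

INTERFACE

Orientations are given as [roll, pitch, yaw] about the fixed x, y, z axes, in that order (R = Rz(yaw) Ry(pitch) Rx(roll)).
In Python, from rig import * gives the robot as it stands.
- The arm moves only by the shell command python3 -m jog 'ROWS' [FORCE]. ROWS is JSON, a list of rows, each an object of numbers: "x", "y", "z": the shift along the tool's x, y, z in cm; "spin": the turn about the tool's z in rad; "grip": the closure, from 0 (fully open) to 1 (shut). In form: [{"x": .., "y": .., "z": .., "spin": .., "grip": ..}, ...]. A call has 1 to 20 rows; each row shifts and turns the commanded pose from where the row before left it, along the tool's axes as they then stand; what a row does not reach is not made up. A row lasts 1/12 s, in which the tool goes at most 41.7 mm and 7.16 degrees, less where a joint would pass 70% of its speed; a pose out of reach is approached as far as the arm can. A call with a gripper value outside its range is refused whole. The fingers move at their own pace and stop on an object; FORCE is the grip in N (left out, the last holds). Time passes only in rows, so rows that do not move let the fingers close. It gives the time, the measured TCP pose, the force, the opening and the grip force at its end, in the units of the state.
- sense(): the state, without advancing time (a new reading comes with each control period).
- grab_frame(name): name is "side" or "top" or "wrist"; returns a dict with "pixels" (420x560x3 uint8, blue, green, red), "camera_matrix" (3x3 intrinsics, pixels), "k1" (the pictures are not rectified: a ray, as slopes to the right and down, at radius r is drawn at 1 + k1 r^2 times it, then the intrinsics apply), "rvec" (rotation vector, rad) and "tvec" (3), from world to camera coordinates, as OpenCV has them; the wrist camera has in their place "T_tool_cam" (4x4, takes a point from camera to tool coordinates, whose origin is the TCP and whose axes are the flange's). Camera axes: x right, y down, z forward; pixel columns grow to the right and rows downward; lengths in mm; the calibration is good to about 2 mm. A picture is of the moment at which its call begins: read the wrist's pose just before it. There is no depth.
- sign_off(): hands the job in; it is judged then, once.
The state is a dict: "clock": time; "qpos": joint angles; "qvel": joint speeds; "joint_efforts": joint torques, N m; "eef_pos": TCP position; "tcp_rot": TCP orientation; "contact_force": force on the tool from outside, world axes, zero at the start; "wrist_torque": the same for the moment, N m; "opening": opening from 0.0 (shut) to 1.0 (fully open); "grasp_force": force on a finger pad.
Only numpy, scipy, OpenCV 4.12 (cv2) and the standard library are available. Lean on these libraries where they do the work, as an engineer would, in place of code of your own. Each camera call takes 0.05 s, during which the arm holds its last target. There are 200 camera calls.

TASK

Pick up the setting gauge by its handle, turn it square with the stud on the tilting vise, dial facing the padlock end, and ease its square socket down over the stud until the flange sits flush. Then, by the gauge's handle, rock the vise over until the swinging pointer comes to rest on the wedge-shaped mark on the dial's rim, and keep gripping it dead still there with the gauge still fully home, so that your mate can tighten the clamp: finish while holding, do not let go. Leave everything else on the bench where it is.

Things in the scene. Friction and masses are not known exactly. Their poses are not given: they have to be found in the camera images.
- gauge_grip (a point): Setting gauge, 172 mm tall, about 0.3 kg, standing on its foot on the bench; from the bottom: square flange, square socket, round dial case, square grey handle 24 x 24 mm, 42 mm long. This point: middle of the handle, 151 mm above the underside. Axes: z up along the gauge, x out of the dial's face, y across the dial; handle, flange and bore are square with them.
- gauge_foot (a point): Middle of the gauge's underside, axes as gauge_grip: a steel flange 50 x 50 x 6 mm with a square bore 17.5 mm wide open at this point, going 32 mm up into the socket (30 mm square outside).
- gauge_dial (a point): Middle of the dial's white face, 80 mm above the underside and 7 mm in front (x) of the handle's axis; axes as gauge_grip. The dial case is 96 mm across and 24 mm thick.
- pointer (a joint): Black swinging pointer inside the dial, weighted so that its point always swings to straight up; a swing dies away within about 1 s. 0 = pointing along the handle; grows as the point goes to the gauge's +y side. With the gauge seated it settles at the value of joint nest (the loose fit lets the gauge lean up to 0.08 rad on the stud if not held square).
- pointer_tip (a point): the point of the pointer, 34 mm from the middle of the dial; z axis along the pointer
- mark (a joint): The mark: a small black wedge 13 mm wide on the dial's bezel, tip inwards, already set and stiff. Same zero and direction as joint pointer; always on the gauge's +y side, at 0.22 to 0.42 rad (13 to 24 degrees), different each time.
- mark_tip (a point): inner tip of the mark, 35.5 mm from the middle of the dial; z axis outwards along the mark
- seat (a point): Flat seat on the vise's tilting block, at the root of the square steel stud (16 mm square, 28 mm tall, top 6 mm tapered to 9 mm). The gauge's flange comes to rest here. Axes tilt with the block: z up the stud, x along the pivot towards the clamped padlock; stud square with x and y. Pivot axis: parallel to x, 28 mm below. Level, the seat is 90 mm above the bench. Jaws and padlock: from x = 31 mm, 24 mm high.
- nest (a joint): Tilt of the block about its pivot, positive when the stud's top leans to the block's -y side; limits -0.55 and 0.55. Friction 0.05 N m and a light centring spring 0.7 N m/rad: at the start it stands up to 0.06 rad off level either way, and it goes back towards level when let go.
- vise: Tilting vise, bolted to the bench: grey base 172 x 112 x 14 mm, two rounded cheeks 90 mm high, dark jaw block between them holding a black padlock body, clamp lever outside the +x cheek (leave it). Origin under its middle; x along the pivot, from the stud end to the padlock end, z up; stud at x = -22 mm.
- padlock_a: finished padlock, black body 46 x 22 x 40 mm with a steel shackle, 80 mm tall, standing on the bench; origin under its middle. Not part of the job.
- padlock_b: a like padlock. Not part of the job.
- padlock_c: a like padlock. Not part of the job.
- mallet: wooden mallet, 260 mm long, 26 mm high, lying; origin under its middle, handle along its -x. Not part of the job.
- tkey: plain steel T-handle key without a dial, 115 mm long, 14 mm high, lying; origin under the crossbar. Not part of the job.
- driver: screwdriver, 170 mm long, 26 mm high, lying; origin under its middle. Not part of the job.
- plug: brass lock plug, 21 mm wide, 30 mm tall, standing; origin under its middle. Not part of the job.

How it is judged:
By the outcome, as a careful person would: the job done as asked, in the order asked, and still so for the second after the job is handed in, while the arm keeps its last pose, push and grip.
It also fails if it takes over 48 s, if anything falls off the work surface, if the arm or the gripper's body presses on something with over 40 N, if the wrist force passes 120 N, or if a joint passes its speed limit or range.

## Working session

There is one attempt and no reset: what is moved stays moved. The work goes in short steps, Python scripts to look and compute and a shell command to move; the robot and the scene stay as the last step left them, time stands still between calls to the robot, and variables do not carry over. Pictures are saved under pics/ and viewed, at most 10 in all, crops included, and the job is handed in when it is done.

```bash
mkdir -p pics; ls
python3 - <<'E'
from rig import *
import cv2,numpy as np,json
s=sense();print(s)
for n in("side","top","wrist"):
    f=grab_frame(n);cv2.imwrite(f"pics/{n}0.png",f["pixels"])
    print(n,{k:np.round(np.array(v),4).tolist() for k,v in f.items() if k!="pixels"})
a=[cv2.imread(f"pics/{n}0.png") for n in("side","top")]
E
```

```text
pics
{'clock': 0.0, 'qpos': array([ 1.20660959e+00,  3.53611223e-01,  1.63413352e+00, -5.02268237e-07,
        1.15524405e+00, -2.39898075e-03]), 'qvel': array([ 0.00021857, -0.00132614,  0.00011196,  0.00036724,  0.00142676,
        0.00027385]), 'joint_efforts': array([ 1.00584715e-03, -6.05252552e+01, -3.42067158e+01,  5.36277855e-05,
        9.16234130e-03, -1.26840430e-05]), 'eef_pos': array([221.04228705, 584.08460148, 230.58502442]), 'tcp_rot': array([-3.14019651e+00, -2.89008344e-06,  2.77980510e+00]), 'contact_force': array([ 0.86566213, -0.37584753,  0.43709509]), 'wrist_torque': array([0.01032231, 0.07374864, 0.01089725]), 'grasp_force': 0.0, 'opening': 1.0006845042070593}
side {'camera_matrix': [[460.0716, 0.0, 273.4761], [0.0, 460.0716, 208.5076], [0.0, 0.0, 1.0]], 'k1': -0.0557, 'rvec': [0.4548, -2.8109, 0.9974], 'tvec': [571.5617, 216.6235, 1062.3555]}
top {'camera_matrix': [[422.6235, 0.0, 285.0738], [0.0, 422.6235, 210.3433], [0.0, 0.0, 1.0]], 'k1': -0.1123, 'rvec': [2.1077, -2.1379, 0.1894], 'tvec': [12.0292, 603.5688, 1035.5382]}
wrist {'camera_matrix': [[299.1798, 0.0, 277.1368], [0.0, 299.1798, 208.7096], [0.0, 0.0, 1.0]], 'k1': -0.0484, 'T_tool_cam': [[-0.0005, -0.9537, -0.3008, 76.6279], [1.0, -0.0005, 0.0001, 0.4523], [-0.0003, -0.3008, 0.9537, -141.7092], [0.0, 0.0, 0.0, 1.0]]}
```

View pics/side0.png

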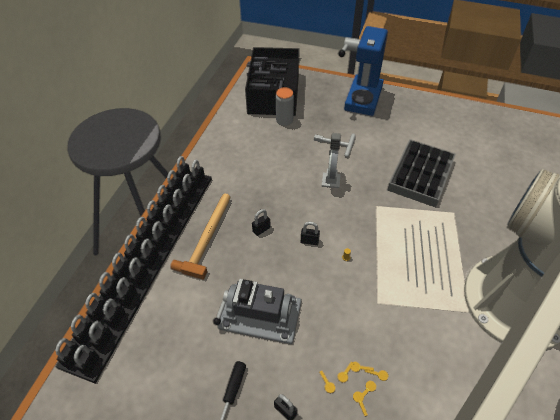

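View pics/top0.png

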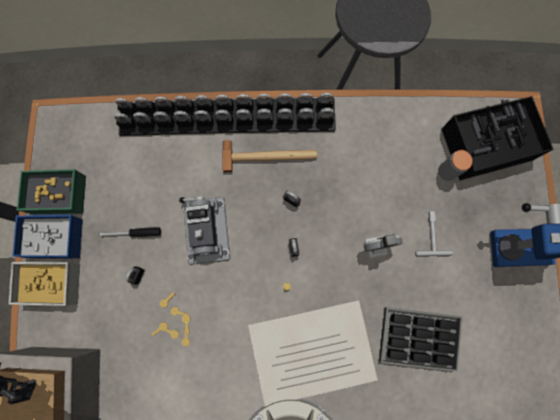

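The side view shows the gauge at about (333,160) and the vise at (258,305). The top view shows the gauge at (380,243) and the vise at (205,230), with the stud near (198,235). The robot base is at the bottom.

```bash
cat > h.py <<'E'
from rig import *
import cv2,numpy as np
from scipy.spatial.transform import Rotation as Ro
from scipy.optimize import least_squares
def ext(f,s=None):
    if "rvec" in f:
        R=cv2.Rodrigues(np.array(f["rvec"],float))[0];return R,np.array(f["tvec"],float).ravel()
    T=np.eye(4);T[:3,:3]=Ro.from_euler("xyz",s["tcp_rot"]).as_matrix();T[:3,3]=s["eef_pos"]
    C=np.linalg.inv(T@np.array(f["T_tool_cam"]));return C[:3,:3],C[:3,3]
def proj(f,P,s=None):
    R,t=ext(f,s);c=np.atleast_2d(P)@R.T+t;n=c[:,:2]/c[:,2:]
    n=n*(1+f["k1"]*(n**2).sum(1,keepdims=True));K=np.array(f["camera_matrix"]);return n*[K[0,0],K[1,1]]+K[:2,2]
def ray(f,uv,s=None):
    R,t=ext(f,s);K=np.array(f["camera_matrix"])
    n=cv2.undistortPoints(np.array([[uv]],float),K,np.array([f["k1"],0,0,0.]))[0,0]
    return -R.T@t,R.T@np.array([*n,1])
def atz(f,uv,z,s=None):
    o,d=ray(f,uv,s);return o+d*(z-o[2])/d[2]
def tri(*a): # (f,uv,s)
    return least_squares(lambda X:np.concatenate([proj(f,X,s)[0]-uv for f,uv,s in a]),[500,0,50]).x
def crop(f,name,x0,y0,w,h,k):
    im=cv2.resize(f["pixels"][y0:y0+h,x0:x0+w],None,fx=k,fy=k,interpolation=cv2.INTER_CUBIC);cv2.imwrite("pics/"+name,im);return im
E
python3 - <<'E'
from h import *
f=grab_frame("top");g=grab_frame("side")
a=crop(f,"a.png",150,180,100,100,4);b=crop(f,"b.png",345,200,100,100,4)
c=crop(g,"c.png",205,255,100,100,4) ;d=crop(g,"d.png",300,110,100,100,4)
im=np.vstack([np.hstack([a,b]),np.hstack([c,d])]);cv2.imwrite("pics/q.png",cv2.resize(im,(600,600)))
print(proj(f,[[500,0,0],[0,0,0]]),atz(f,(380,243),80),atz(f,(205,230),50),atz(g,(333,182),0))
E
```

```text
[[287.03287092 252.30722262]
 [289.79579123 447.27130848]] [ 512.62044225 -232.7387675    80.        ] [556.0617028  211.31527608  50.        ] [ 503.51210346 -233.3161073     0.        ]
```

View pics/q.png

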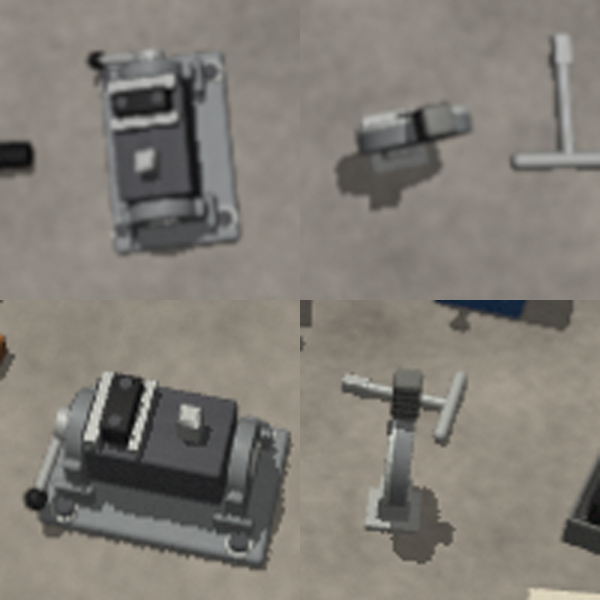

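Top crop: the vise padlock is at (197,213) and the stud at (198,233). The gauge's dial is seen edge-on at (380,243), its handle at (390,236), and there is a hint of white face on the upper (+x) side. I'll check the face with the wrist camera.

Run:
```python
from h import *
f=grab_frame("top");g=grab_frame("side")
for c in(f,g):
    R,t=ext(c);print("cam",-R.T@t,R[2])
T=lambda u,v:(345+(u-300)/3,200+v/3)
S=lambda u,v:(300+(u-300)/3,110+(v-300)/3)
print("handle top",tri((f,T(436,110),None),(g,S(407,375),None)),atz(f,T(436,110),172),atz(g,S(407,375),172))
print("stud top",tri((f,(150+146/3,180+155/3),None),(g,(205+190/3,255+112/3),None)))
print("dial ends",atz(f,T(358,140),80),atz(f,T(470,120),80))
print("base corners",[atz(f,(150+u/3,180+v/3),14)[:2].round() for u,v in((223,52),(240,238),(117,252))])
```

```text
cam [ 4.04692223e+02 -1.01752427e+00  1.12827417e+03] [ 0.18237909  0.00409279 -0.98321977]
cam [364.56525821 655.72129607 969.19009997] [ 0.21500275 -0.59489218 -0.77451734]
handle top [ 514.93507546 -237.15962995  171.9664306 ] [ 517.24406851 -237.03957457  172.        ] [ 511.98912894 -237.00237141  172.        ]
stud top [541.76383272 214.75905082 110.14841162]
dial ends [ 504.16011376 -192.88888554   80.        ] [ 519.13859703 -288.08884472   80.        ]
base corners [array([650., 167.]), array([482., 151.]), array([471., 260.])]
```

Handle top is at about (515,-237,172), so the height agrees. The dial axis yaw is about 0.155 with the face on +x, because neither camera at smaller x sees white. Vise yaw is about 0.095 and the stud top is near (542,215). Next I move to where the wrist camera can look at the dial.

```bash
python3 -m jog '[{"x":-1.2,"y":-1.2,"spin":0.04},{"x":-2.4,"y":-2.4},{"x":-2.4,"y":-2.4},{"x":-2.4,"y":-2.4},{"x":-2.4,"y":-2.4},{"x":-2.4,"y":-2.4},{"x":-2.4,"y":-2.4},{"x":-2.4,"y":-2.4},{"x":-2.4,"y":-2.4},{"x":-2.4,"y":-2.4},{"x":-2.4,"y":-2.4},{"x":-2.4,"y":-2.4},{"x":-2.4,"y":-2.4},{"x":-2.4,"y":-2.4}]'
python3 -m jog '[{"x":-2.4,"y":-2.4},{"x":-2.4,"y":-2.4},{"x":-2.4,"y":-2.4},{"x":-2.4,"y":-2.4},{"x":-2.4,"y":-2.4},{"x":-2.4,"y":-2.4},{"x":-2.4,"y":-2.4},{"x":-2.4,"y":-2.4},{"x":-2.4,"y":-2.4},{"x":-2.4,"y":-2.4},{"x":-2.4,"y":-2.4},{"x":-2.4,"y":-2.4},{"x":-1.2,"y":-1.2}]'
python3 -m jog '[{"spin":0.06},{"spin":0.12},{"spin":0.12},{"spin":0.12},{"spin":0.12},{"spin":0.12},{"spin":0.12},{"spin":0.12},{"spin":0.12},{"spin":0.12},{"spin":0.12},{"spin":0.12},{"spin":0.12},{"spin":0.12},{"spin":0.12},{"spin":0.12},{"spin":0.12},{"spin":0.12},{"spin":0.12},{"spin":0.12}]'
```

```text
schema error: expected keys x, y, z, spin, grip
schema error: expected keys x, y, z, spin, grip
schema error: expected keys x, y, z, spin, grip
```

```bash
python3 -m jog '[{"x":-1.2,"y":-1.2,"z":0,"spin":0,"grip":0},{"x":-2.4,"y":-2.4,"z":0,"spin":0,"grip":0},{"x":-2.4,"y":-2.4,"z":0,"spin":0,"grip":0},{"x":-2.4,"y":-2.4,"z":0,"spin":0,"grip":0},{"x":-2.4,"y":-2.4,"z":0,"spin":0,"grip":0},{"x":-2.4,"y":-2.4,"z":0,"spin":0,"grip":0},{"x":-2.4,"y":-2.4,"z":0,"spin":0,"grip":0},{"x":-2.4,"y":-2.4,"z":0,"spin":0,"grip":0},{"x":-2.4,"y":-2.4,"z":0,"spin":0,"grip":0},{"x":-2.4,"y":-2.4,"z":0,"spin":0,"grip":0},{"x":-2.4,"y":-2.4,"z":0,"spin":0,"grip":0},{"x":-2.4,"y":-2.4,"z":0,"spin":0,"grip":0},{"x":-2.4,"y":-2.4,"z":0,"spin":0,"grip":0},{"x":-2.4,"y":-2.4,"z":0,"spin":0,"grip":0}]'
python3 -m jog '[{"x":-2.4,"y":-2.4,"z":0,"spin":0,"grip":0},{"x":-2.4,"y":-2.4,"z":0,"spin":0,"grip":0},{"x":-2.4,"y":-2.4,"z":0,"spin":0,"grip":0},{"x":-2.4,"y":-2.4,"z":0,"spin":0,"grip":0},{"x":-2.4,"y":-2.4,"z":0,"spin":0,"grip":0},{"x":-2.4,"y":-2.4,"z":0,"spin":0,"grip":0},{"x":-2.4,"y":-2.4,"z":0,"spin":0,"grip":0},{"x":-2.4,"y":-2.4,"z":0,"spin":0,"grip":0},{"x":-2.4,"y":-2.4,"z":0,"spin":0,"grip":0},{"x":-2.4,"y":-2.4,"z":0,"spin":0,"grip":0},{"x":-2.4,"y":-2.4,"z":0,"spin":0,"grip":0},{"x":-2.4,"y":-2.4,"z":0,"spin":0,"grip":0},{"x":-1.2,"y":-1.2,"z":0,"spin":0,"grip":0}]'
python3 -m jog '[{"x":0,"y":0,"z":0,"spin":0.12,"grip":0},{"x":0,"y":0,"z":0,"spin":0.12,"grip":0},{"x":0,"y":0,"z":0,"spin":0.12,"grip":0},{"x":0,"y":0,"z":0,"spin":0.12,"grip":0},{"x":0,"y":0,"z":0,"spin":0.12,"grip":0},{"x":0,"y":0,"z":0,"spin":0.12,"grip":0},{"x":0,"y":0,"z":0,"spin":0.12,"grip":0},{"x":0,"y":0,"z":0,"spin":0.12,"grip":0},{"x":0,"y":0,"z":0,"spin":0.12,"grip":0},{"x":0,"y":0,"z":0,"spin":0.12,"grip":0},{"x":0,"y":0,"z":0,"spin":0.12,"grip":0},{"x":0,"y":0,"z":0,"spin":0.12,"grip":0},{"x":0,"y":0,"z":0,"spin":0.12,"grip":0},{"x":0,"y":0,"z":0,"spin":0.12,"grip":0},{"x":0,"y":0,"z":0,"spin":0.12,"grip":0},{"x":0,"y":0,"z":0,"spin":0.12,"grip":0},{"x":0,"y":0,"z":0,"spin":0.12,"grip":0},{"x":0,"y":0,"z":0,"spin":0.12,"grip":0},{"x":0,"y":0,"z":0,"spin":0.12,"grip":0},{"x":0,"y":0,"z":0,"spin":0.12,"grip":0}]'
```

```text
clock: 1.52
eef_pos: [410.0, 165.3, 231.6]
tcp_rot: [3.141, 0.001, 2.78]
contact_force: [0.6, 0.4, -0.1]
opening: 0.999
grasp_force: 0.0
clock: 2.6
eef_pos: [585.2, -223.4, 231.2]
tcp_rot: [-3.141, 0.001, 2.778]
contact_force: [0.6, 0.3, 0.7]
opening: 0.999
grasp_force: 0.0
clock: 4.27
eef_pos: [583.9, -219.9, 231.3]
tcp_rot: [-3.142, 0.0, 0.374]
contact_force: [-0.7, 0.7, -0.3]
opening: 1.004
grasp_force: 0.0
```

```bash
python3 -m jog '[{"x":0,"y":0,"z":0,"spin":0.11,"grip":0},{"x":0.8,"y":0.5,"z":1,"spin":0.11,"grip":0},{"x":0,"y":0,"z":3,"spin":0,"grip":0},{"x":0,"y":0,"z":3.5,"spin":0,"grip":0},{"x":0,"y":0,"z":3.5,"spin":0,"grip":0},{"x":0,"y":0,"z":2.5,"spin":0,"grip":0},{"x":0,"y":0,"z":0.5,"spin":0,"grip":0},{"x":0,"y":0,"z":0,"spin":0,"grip":0}]'
python3 - <<'E'
from h import *
import pickle
s=sense();f=grab_frame("wrist");pickle.dump((s,f),open("dial.pkl","wb"));print(s["eef_pos"],s["tcp_rot"])
cv2.imwrite("pics/w1.png",f["pixels"])
E
```

```text
clock: 4.93
eef_pos: [591.8, -222.2, 89.6]
tcp_rot: [-3.14, 0.003, 0.16]
contact_force: [-0.5, 0.6, 0.9]
opening: 1.001
grasp_force: 0.0
[ 591.79897378 -222.17390793   89.59668218] [-3.13972819  0.00326705  0.15978009]
```

View pics/w1.png

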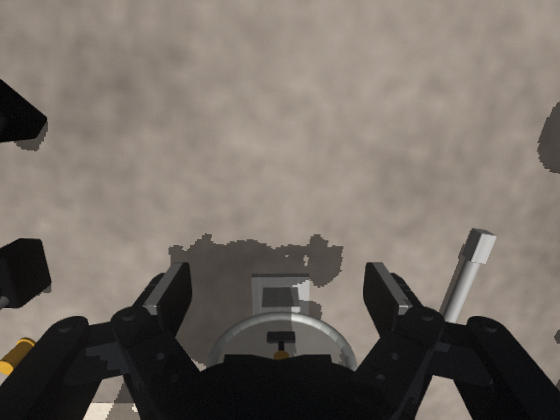

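The dial face sits at (285,345), mostly hidden behind the gripper body, and it does face +x. I'll turn to the grasp yaw and step further out, so the dial shows at the clear left of the image.

```bash
python3 -m jog '[{"x":1.3,"y":1.6,"z":0,"spin":0,"grip":0},{"x":1.3,"y":1.6,"z":0,"spin":0,"grip":0},{"x":1.4,"y":1.7,"z":0,"spin":0,"grip":0},{"x":0,"y":0,"z":0,"spin":-0.12,"grip":0},{"x":0,"y":0,"z":0,"spin":-0.12,"grip":0},{"x":0,"y":0,"z":0,"spin":-0.12,"grip":0},{"x":0,"y":0,"z":0,"spin":-0.12,"grip":0},{"x":0,"y":0,"z":0,"spin":-0.12,"grip":0},{"x":0,"y":0,"z":0,"spin":-0.12,"grip":0},{"x":0,"y":0,"z":0,"spin":-0.12,"grip":0},{"x":0,"y":0,"z":0,"spin":-0.12,"grip":0},{"x":0,"y":0,"z":0,"spin":-0.12,"grip":0},{"x":0,"y":0,"z":0,"spin":-0.12,"grip":0},{"x":0,"y":0,"z":0,"spin":-0.12,"grip":0},{"x":0,"y":0,"z":0,"spin":-0.12,"grip":0},{"x":0,"y":0,"z":0,"spin":-0.12,"grip":0},{"x":0,"y":0,"z":0,"spin":0,"grip":0}]'
python3 - <<'E'
from h import *
import pickle
s=sense();f=grab_frame("wrist");pickle.dump((s,f),open("dial.pkl","wb"));print(s["eef_pos"],s["tcp_rot"])
crop(f,"w2.png",0,0,320,300,2)
E
```

```text
clock: 6.4
eef_pos: [641.8, -265.3, 94.2]
tcp_rot: [3.138, 0.002, 1.725]
contact_force: [-0.7, -1.1, 0.5]
opening: 1.002
grasp_force: 0.0
[ 641.82922819 -265.27842279   94.2395913 ] [3.13818397e+00 2.08859364e-03 1.72529353e+00]
```

View pics/w2.png

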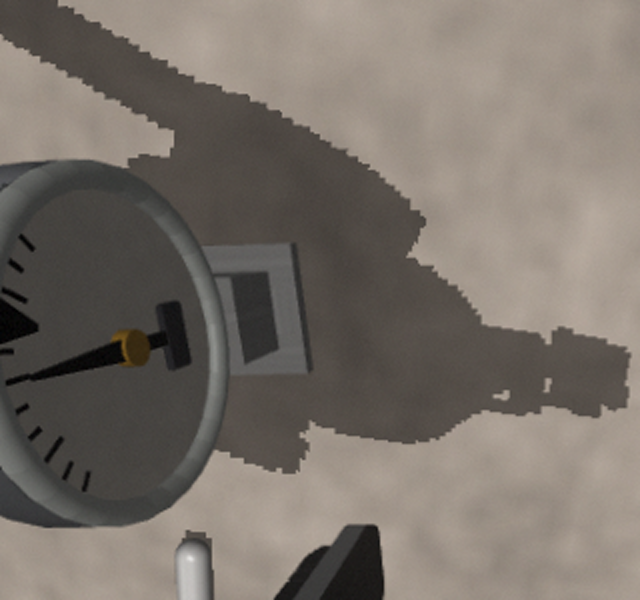

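The dial shows clearly: hub at (65.5,174), pointer tip at (4,191.5), mark tip at (19,164) on the +y side, and flange front corners at (149.5,121) and (156,185.5).

Run:
```python
from h import *
import pickle
s,f=pickle.load(open("dial.pkl","rb"))
uv=np.array([[299,243],[312,371],[131,348],[6,383]])/2
for d in (7,9,11):
    P=np.array([[25,25,0],[25,-25,0],[d,0,80],[d,0,114]])
    W=lambda p:np.c_[P[:,:2]@np.array([[np.cos(p[2]),np.sin(p[2])],[-np.sin(p[2]),np.cos(p[2])]])+p[:2],P[:,2]]
    r=least_squares(lambda p:(proj(f,W(p),s)-uv).ravel(),[514,-237,.155])
    p=r.x
    def pl(u,v):
        o,dd=ray(f,(u/2,v/2),s);n=np.array([np.cos(p[2]),np.sin(p[2]),0]);c=np.array([p[0],p[1],80])+d*n
        X=o+dd*(n@(c-o))/(n@dd);e=X-c;y=e@np.array([-n[1],n[0],0]);return np.arctan2(y,e[2]).round(3),np.hypot(y,e[2]).round(1)
    print(d,p,r.fun.round(1),"mark",pl(38,328),"ptr",pl(6,383))
```

```text
7 [ 5.12533462e+02 -2.37247254e+02  1.43535916e-01] [-1.7  0.6 -1.3  0.3 -4.9  0.6  5.9 -1.5] mark (np.float64(0.373), np.float64(27.3)) ptr (np.float64(0.003), np.float64(37.1))
9 [ 5.11121755e+02 -2.37311645e+02  1.36742868e-01] [-3.3  0.7 -3.2  0.3 -3.9  0.4  7.1 -1.7] mark (np.float64(0.364), np.float64(28.0)) ptr (np.float64(0.005), np.float64(37.7))
11 [ 5.09705687e+02 -2.37365896e+02  1.30403598e-01] [-4.9  0.7 -5.1  0.3 -2.9  0.3  8.3 -1.8] mark (np.float64(0.357), np.float64(28.8)) ptr (np.float64(0.008), np.float64(38.3))
```

The pointer's point is really at about (31,377) in the 2x crop, and what continues past it is the zero tick. I'll refit with that.

Run:
```python
from h import *
import pickle
s,f=pickle.load(open("dial.pkl","rb"))
uv=np.array([[299,243],[312,371],[131,348],[29,377]])/2
for d in (7,9,11):
  for free in (0,1):
    P=np.array([[25,25,0],[25,-25,0],[d,0,80],[d,0,114]])
    W=lambda p:np.c_[P[:,:2]@np.array([[np.cos(p[2]),np.sin(p[2])],[-np.sin(p[2]),np.cos(p[2])]])+p[:2],P[:,2]+p[3]]
    r=least_squares(lambda p:np.r_[(proj(f,W(p),s)-uv).ravel(),p[3]*(0.1 if free else 100)],[514,-237,.155,0])
    p=r.x
    def pl(u,v,d=d):
        o,dd=ray(f,(u/2,v/2),s);n=np.array([np.cos(p[2]),np.sin(p[2]),0]);c=np.array([p[0],p[1],80+p[3]])+d*n
        X=o+dd*(n@(c-o))/(n@dd);e=X-c;y=e@np.array([-n[1],n[0],0]);return np.arctan2(y,e[2]).round(3),np.hypot(y,e[2]).round(1)
    print(d,p.round(3),r.fun.round(1),"mark",pl(38,328),pl(38,328,d+2),"ptr",pl(29,377),"tick",pl(8,383,7))
```

```text
7 [ 5.14802e+02 -2.36457e+02  1.43000e-01 -0.00000e+00] [ 1.3  0.   1.5 -0.2 -0.9 -0.2 -0.9  0.5 -0. ] mark (np.float64(0.34), np.float64(29.8)) (np.float64(0.327), np.float64(32.1)) ptr (np.float64(0.003), np.float64(33.5)) tick (np.float64(0.004), np.float64(39.0))
7 [ 5.12928e+02 -2.37268e+02  1.45000e-01 -2.76300e+00] [ 0.2  0.6  0.5 -0.4 -0.8 -0.3  0.3  0.1 -0.3] mark (np.float64(0.339), np.float64(30.4)) (np.float64(0.326), np.float64(32.6)) ptr (np.float64(0.003), np.float64(34.1)) tick (np.float64(0.004), np.float64(39.7))
9 [ 5.13390e+02 -2.36524e+02  1.36000e-01  0.00000e+00] [-0.3  0.1 -0.4 -0.2  0.1 -0.4  0.3  0.3  0. ] mark (np.float64(0.333), np.float64(30.5)) (np.float64(0.321), np.float64(32.8)) ptr (np.float64(0.005), np.float64(34.1)) tick (np.float64(-0.008), np.float64(37.6))
9 [ 5.13887e+02 -2.36307e+02  1.36000e-01  7.34000e-01] [ 0.  -0.1 -0.2 -0.2  0.1 -0.4  0.   0.4  0.1] mark (np.float64(0.333), np.float64(30.4)) (np.float64(0.322), np.float64(32.6)) ptr (np.float64(0.005), np.float64(34.0)) tick (np.float64(-0.008), np.float64(37.4))
11 [ 5.11973e+02 -2.36582e+02  1.31000e-01  0.00000e+00] [-1.9  0.1 -2.3 -0.2  1.1 -0.5  1.5  0.2  0. ] mark (np.float64(0.327), np.float64(31.2)) (np.float64(0.316), np.float64(33.5)) ptr (np.float64(0.008), np.float64(34.8)) tick (np.float64(-0.022), np.float64(36.1))
11 [ 5.14800e+02 -2.35346e+02  1.28000e-01  4.16800e+00] [-0.3 -0.8 -0.9  0.1  1.1 -0.4 -0.2  0.8  0.4] mark (np.float64(0.328), np.float64(30.4)) (np.float64(0.317), np.float64(32.7)) ptr (np.float64(0.008), np.float64(33.8)) tick (np.float64(-0.022), np.float64(35.0))
```

```bash
python3 -m jog '[{"x":0,"y":-0.8,"z":-1.2,"spin":0,"grip":0},{"x":0,"y":-0.7,"z":-1.3,"spin":0,"grip":0},{"x":0,"y":0,"z":0,"spin":0,"grip":0},{"x":0,"y":0,"z":0,"spin":0,"grip":0}]'
python3 - <<'E'
from h import *
import pickle
s=sense();f=grab_frame("wrist");pickle.dump((s,f),open("dial2.pkl","wb"));print(s["eef_pos"],s["tcp_rot"])
crop(f,"w3.png",0,60,200,150,4)
E
```

```text
clock: 6.78
eef_pos: [625.9, -267.5, 118.5]
tcp_rot: [3.139, 0.002, 1.718]
contact_force: [0.0, 0.5, 0.1]
opening: 1.005
grasp_force: 0.0
[ 625.88939505 -267.48689039  118.46179749] [3.13902603e+00 1.59971079e-03 1.71787355e+00]
```

View pics/w3.png

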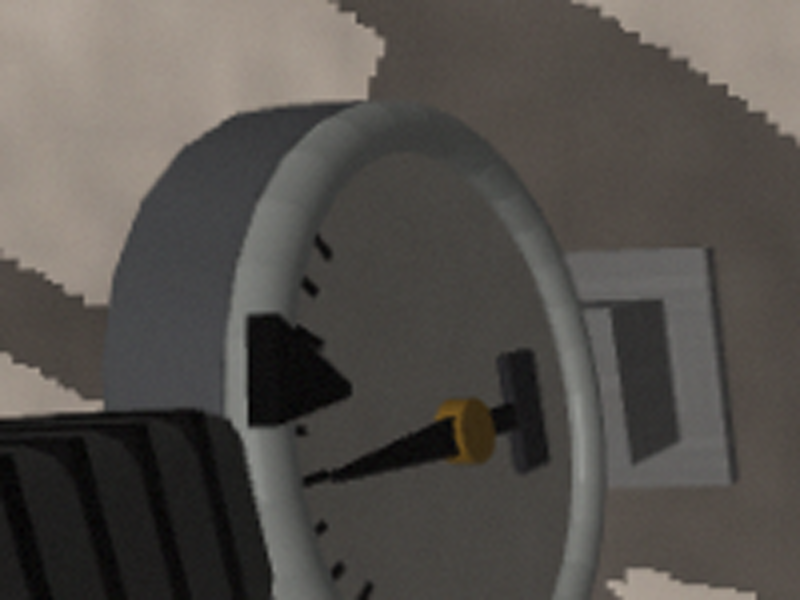

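The second view shows the mark tip at (351,388), its outer corners at (248,314) and (250,427), the hub at (473,432), the pointer tip at (335,476), and flange corners at (714,248) and (736,484), all in 4x crop pixels. I'll fit both views together.

Run:
```python
from h import *
import pickle
s1,f1=pickle.load(open("dial.pkl","rb"));s2,f2=pickle.load(open("dial2.pkl","rb"))
u1=np.array([[299,243],[312,371],[38,328],[31,377]])/2
u2=np.array([[714,248],[736,484],[351,388],[335,476],[248,314],[250,427]])/4+[0,60]
def model(q):
    X,Y,yaw,h,dp,dm,m,ro,pa=q[:9]
    c,sn=np.cos(m),np.sin(m)
    mk=lambda r,w:[dm,r*sn+w*c,80+r*c-w*sn]
    P=np.array([[25,25,0],[25,-25,0],mk(35.5,0),[dp,34*np.sin(pa),80+34*np.cos(pa)],mk(ro,6.5),mk(ro,-6.5)])
    R=np.array([[np.cos(yaw),-np.sin(yaw)],[np.sin(yaw),np.cos(yaw)]])
    return np.c_[P[:,:2]@R.T+[X,Y],P[:,2]+h]
def res(q):
    W=model(q)
    return np.r_[(proj(f1,W[:4],s1)-u1).ravel(),(proj(f2,W+np.r_[q[9:11],0],s2)-u2).ravel(),(q[3])/3,(q[9:11])/2,(q[4]-9)/2]
r=least_squares(res,[514,-237,.14,0,9,12,.32,46,0,0,0])
cov=np.linalg.inv(r.jac.T@r.jac)*.25
print(r.x.round(3),(np.diag(cov)**.5).round(3));print(r.fun.round(2))
```

```text
[ 5.13504e+02 -2.36615e+02  1.45000e-01 -1.82000e-01  9.23400e+00
  1.31980e+01  3.03000e-01  5.33600e+01  6.00000e-03 -2.71000e-01
 -3.75000e-01] [0.488 0.34  0.008 0.951 0.472 0.451 0.006 0.371 0.009 0.28  0.198]
[-0.35 -0.1   0.02 -0.38 -0.11  0.43  0.28 -0.17  0.4   0.03  0.01 -0.78
 -0.32  1.54 -0.34  0.18  0.63 -1.23 -0.24  0.07 -0.06 -0.14 -0.19  0.12]
```

Run:
```python
from h import *
import pickle
s1,f1=pickle.load(open("dial.pkl","rb"));s2,f2=pickle.load(open("dial2.pkl","rb"))
u1=np.array([[299,243],[312,371],[38,328],[31,377]])/2
u2=np.array([[714,248],[736,484],[351,388],[335,476]])/4+[0,60]
def model(q):
    X,Y,yaw,h,dp,dm,m,pa=q[:8]
    P=np.array([[25,25,0],[25,-25,0],[dm,35.5*np.sin(m),80+35.5*np.cos(m)],[dp,34*np.sin(pa),80+34*np.cos(pa)]])
    R=np.array([[np.cos(yaw),-np.sin(yaw)],[np.sin(yaw),np.cos(yaw)]])
    return np.c_[P[:,:2]@R.T+[X,Y],P[:,2]+h]
def res(q):
    W=model(q)
    return np.r_[(proj(f1,W,s1)-u1).ravel(),(proj(f2,W+np.r_[q[8:10],0],s2)-u2).ravel(),(q[3])/3,(q[8:10])/2,(q[4]-9)/2,q[7]/.01]
r=least_squares(res,[514,-237,.14,0,9,12,.32,0,0,0])
print(r.x.round(3),r.fun.round(2));q=r.x
# grasp target: tool yaw and TCP; in current tool axes
s=sense();R=Ro.from_euler("xyz",s["tcp_rot"]).as_matrix()
d=R.T@(np.array([q[0],q[1],135])-s["eef_pos"]);print("tool delta mm",d.round(1),"spin",s["tcp_rot"][2]-(q[2]+np.pi/2))
```

```text
[ 5.13615e+02 -2.36601e+02  1.40000e-01  2.11000e-01  9.37900e+00
  1.33990e+01  3.16000e-01  4.00000e-03 -2.51000e-01 -1.29000e-01] [-0.24  0.08 -0.16 -0.12  0.02 -0.33  0.18  0.35  0.58 -0.1  -0.08 -0.81
 -0.02  0.39 -0.25  0.14  0.07 -0.13 -0.06  0.19  0.36]
tool delta mm [  46.8 -106.4  -17.7] spin 0.0073725991835496
```

Joint fit: gauge at (513.6,-236.6), yaw 0.14, mark at about 0.312 rad ±0.01 (inside the stated 0.22–0.42). Next I rise, move over the handle and go down.

```bash
python3 -m jog '[{"x":0,"y":0,"z":-3.5,"spin":0.007,"grip":0},{"x":0,"y":0,"z":-4,"spin":0,"grip":0},{"x":1.0,"y":-2.2,"z":0,"spin":0,"grip":0},{"x":1.2,"y":-2.8,"z":0,"spin":0,"grip":0},{"x":1.3,"y":-2.8,"z":0,"spin":0,"grip":0},{"x":1.2,"y":-2.8,"z":0,"spin":0,"grip":0},{"x":0,"y":0,"z":0,"spin":0,"grip":0},{"x":0,"y":0,"z":0,"spin":0,"grip":0},{"x":0,"y":0,"z":0,"spin":0,"grip":0}]'
python3 - <<'E'
from h import *
s=sense();f=grab_frame("wrist");cv2.imwrite("pics/w4.png",f["pixels"])
R=Ro.from_euler("xyz",s["tcp_rot"]).as_matrix()
print((R.T@(np.array([513.6,-236.6,133])-s["eef_pos"])).round(1),s["tcp_rot"])
E
```

```text
clock: 7.58
eef_pos: [514.7, -235.6, 191.6]
tcp_rot: [3.14, 0.001, 1.712]
contact_force: [0.5, -0.0, -0.5]
opening: 0.996
grasp_force: 0.0
[-0.8 -1.3 58.6] [3.14049589e+00 5.90614490e-04 1.71231721e+00]
```

View pics/w4.png

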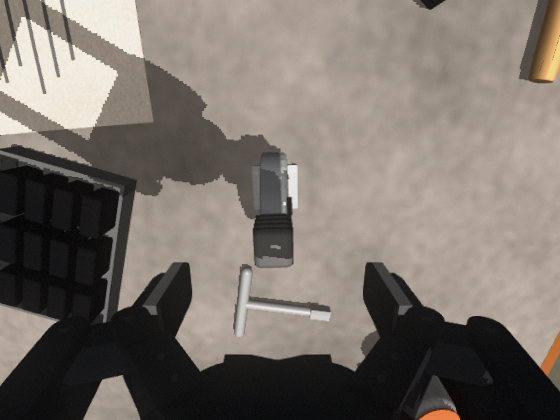

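The handle shows at (274,250), centred between the finger pads (midpoint about column 278). I'm going down to grip.

```bash
python3 -m jog '[{"x":-0.08,"y":-0.13,"z":1.5,"spin":0,"grip":0},{"x":0,"y":0,"z":2.2,"spin":0,"grip":0},{"x":0,"y":0,"z":1.6,"spin":0,"grip":0},{"x":0,"y":0,"z":0.55,"spin":0,"grip":0},{"x":0,"y":0,"z":0,"spin":0,"grip":0.3},{"x":0,"y":0,"z":0,"spin":0,"grip":1},{"x":0,"y":0,"z":0,"spin":0,"grip":1},{"x":0,"y":0,"z":0,"spin":0,"grip":1},{"x":0,"y":0,"z":0,"spin":0,"grip":1},{"x":0,"y":0,"z":0,"spin":0,"grip":1},{"x":0,"y":0,"z":0,"spin":0,"grip":1},{"x":0,"y":0,"z":0,"spin":0,"grip":1}]' 40
python3 -m jog '[{"x":0,"y":0,"z":0,"spin":0,"grip":1},{"x":0,"y":0,"z":0,"spin":0,"grip":1},{"x":0,"y":0,"z":0,"spin":0,"grip":1}]'
```

```text
clock: 8.63
eef_pos: [513.0, -236.5, 133.7]
tcp_rot: [3.141, 0.001, 1.713]
contact_force: [-2.2, -0.0, 5.7]
opening: 0.278
grasp_force: 39.8
clock: 8.88
eef_pos: [513.0, -236.6, 133.7]
tcp_rot: [3.141, 0.001, 1.713]
contact_force: [-1.1, 0.2, 5.8]
opening: 0.278
grasp_force: 39.8
```

```bash
python3 -m jog '[{"x":0,"y":0,"z":-0.5,"spin":0,"grip":1},{"x":0,"y":0,"z":-2,"spin":0,"grip":1},{"x":0,"y":0,"z":-3,"spin":0,"grip":1},{"x":0,"y":0,"z":-3,"spin":0,"grip":1},{"x":0,"y":0,"z":-3,"spin":0,"grip":1},{"x":0,"y":0,"z":-2,"spin":0,"grip":1},{"x":1.2,"y":0.2,"z":-0.5,"spin":0,"grip":1},{"x":2.2,"y":0.5,"z":0,"spin":0,"grip":1},{"x":3.0,"y":0.6,"z":0,"spin":0,"grip":1},{"x":3.2,"y":0.7,"z":0,"spin":0,"grip":1},{"x":3.2,"y":0.7,"z":0,"spin":0,"grip":1},{"x":3.2,"y":0.7,"z":0,"spin":0,"grip":1},{"x":3.2,"y":0.7,"z":0,"spin":0,"grip":1},{"x":3.2,"y":0.7,"z":0,"spin":0,"grip":1},{"x":3.2,"y":0.7,"z":0,"spin":0,"grip":1},{"x":3.0,"y":0.6,"z":0,"spin":0,"grip":1},{"x":2.4,"y":0.5,"z":0,"spin":0,"grip":1},{"x":1.2,"y":0.2,"z":0,"spin":0,"grip":1},{"x":0.6,"y":0.1,"z":0,"spin":0,"grip":1},{"x":0,"y":0,"z":0,"spin":0,"grip":1}]'
python3 -m jog '[{"x":0,"y":0,"z":0,"spin":0,"grip":1},{"x":0,"y":0,"z":0,"spin":0,"grip":1}]'
python3 - <<'E'
from h import *
import pickle
s=sense();f=grab_frame("wrist");pickle.dump((s,f),open("v1.pkl","wb"));print(s["eef_pos"],s["tcp_rot"])
cv2.imwrite("pics/w5.png",f["pixels"])
E
```

```text
clock: 10.55
eef_pos: [533.9, 99.1, 272.0]
tcp_rot: [-3.14, 0.0, 1.714]
contact_force: [-0.3, -0.9, -3.3]
opening: 0.276
grasp_force: 39.5
clock: 10.72
eef_pos: [534.3, 97.1, 272.5]
tcp_rot: [-3.141, 0.0, 1.712]
contact_force: [-0.2, -0.2, -2.6]
opening: 0.275
grasp_force: 39.5
[534.34394447  97.08352833 272.52739149] [-3.14101964e+00  4.96369439e-04  1.71198444e+00]
```

View pics/w5.png

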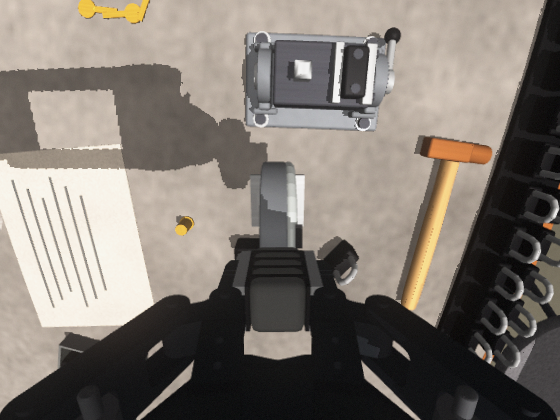

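The vise is upper right of centre: stud at (303,70), padlock at (355,72), flange of the held gauge at rows 175–240 around column 278. I'll step closer over it and measure the stud and flange in one picture.

```bash
python3 -m jog '[{"x":1.2,"y":0.1,"z":0,"spin":0.02,"grip":1},{"x":2.2,"y":0.1,"z":0,"spin":0.02,"grip":1},{"x":1.2,"y":0.0,"z":0,"spin":0,"grip":1},{"x":0.4,"y":0,"z":0,"spin":0,"grip":1},{"x":0,"y":0,"z":0,"spin":0,"grip":1},{"x":0,"y":0,"z":0,"spin":0,"grip":1},{"x":0,"y":0,"z":0,"spin":0,"grip":1}]'
python3 - <<'E'
from h import *
import pickle
s=sense();f=grab_frame("wrist");pickle.dump((s,f),open("v2.pkl","wb"));print(s["eef_pos"],s["tcp_rot"])
crop(f,"w6.png",225,65,190,150,4)
E
```

```text
clock: 11.35
eef_pos: [530.6, 147.3, 272.8]
tcp_rot: [-3.141, 0.0, 1.673]
contact_force: [-0.5, -0.5, -3.3]
opening: 0.27
grasp_force: 39.5
[530.5841191  147.28789446 272.75899016] [-3.14148942e+00  4.59764809e-04  1.67284354e+00]
```

View pics/w6.png

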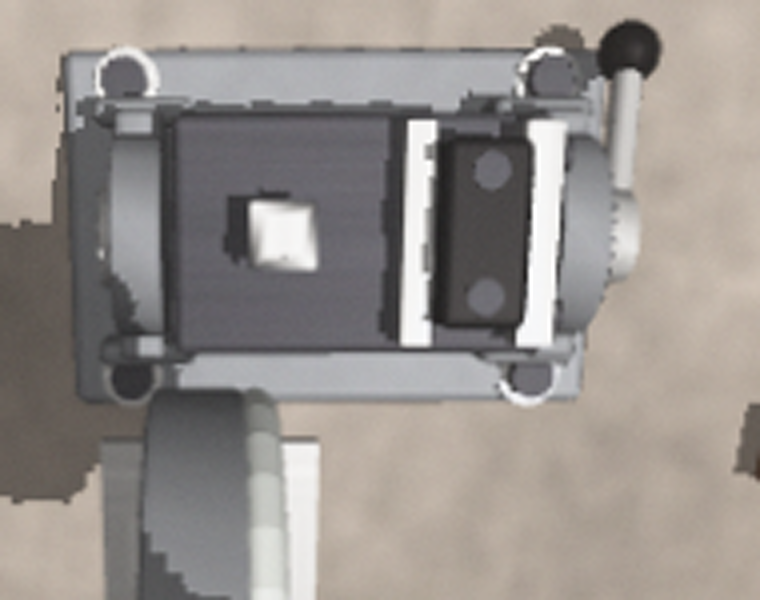

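The crop shows the stud outline at columns 247–318, rows 200–271 (4x), base corners at (82,402), (580,400) and (67,50), and the flange's +y edge from (103,438) to (320,437). The vise looks square with the tool.

Run:
```python
from h import *
import pickle
s,f=pickle.load(open("v2.pkl","rb"))
c=lambda a:np.array(a,float)/4+[225,65]
rot=lambda a:np.array([[np.cos(a),-np.sin(a)],[np.sin(a),np.cos(a)]])
# vise: base corners (top z14), pivot z 62
B=np.array([[-86,-56,14],[86,-56,14],[-86,56,14]]);ub=c([[82,402],[580,400],[67,50]])
def vw(p,P):return np.c_[P[:,:2]@rot(p[2]).T+p[:2],P[:,2]]
def stud(p,P): # seat-frame points
    th=p[3];y=P[:,1]*np.cos(th)-(P[:,2]+28)*np.sin(th);z=62+P[:,1]*np.sin(th)+(P[:,2]+28)*np.cos(th)
    return vw(p,np.c_[P[:,0]-22,y,z])
S=np.array([[8,-8,22],[8,8,22],[-8,-8,0]]);us=c([[318,272],[315,203],[248,263]])
tip=np.array([[0,0,28]]);ut=c([[284,238]])
# block -y edge at front (y=?), skip
r=least_squares(lambda p:np.r_[(proj(f,vw(p,B),s)-ub).ravel(),(proj(f,stud(p,S),s)-us).ravel(),(proj(f,stud(p,tip),s)-ut).ravel(),p[3]/.06*.2],[560,210,.1,0])
p=r.x;print("vise",p.round(3),r.fun.round(2))
print("seat",stud(p,np.zeros((1,3))),"tip",stud(p,tip))
r3=least_squares(lambda q:np.r_[(proj(f,stud([*q[:2],p[2],q[2]],S),s)-us).ravel(),q[2]/.2],[*p[:2],0]);q=r3.x
print("stud alone",q,r3.fun.round(2),stud([*q[:2],p[2],q[2]],tip))
F=np.array([[-25,25,145],[25,25,145]]);uf=c([[103,438],[320,437]])
r2=least_squares(lambda p:np.r_[(proj(f,np.c_[F[:,:2]@rot(p[2]).T+p[:2],[145+p[3]]*2],s)-uf).ravel(),p[3]/3],[530,147,.1,0])
g=r2.x;print("foot",g.round(3),r2.fun.round(2),"tcp",s["eef_pos"],s["tcp_rot"][2]-np.pi/2)
```

```text
vise [ 5.64641e+02  2.18911e+02  1.09000e-01 -1.30000e-02] [-1.8   0.48  1.25  0.23 -1.44 -0.94 -0.21 -0.38  0.81 -0.02  0.3   1.05
  0.63 -0.12 -0.04]
seat [[542.73037065 216.89320144  89.9974868 ]] tip [[542.6896105  217.26612406 117.99497361]]
stud alone [5.64083978e+02 2.21258556e+02 3.76453471e-02] [-0.55 -0.25  0.54  0.16  0.01  0.09  0.19] [[542.44322138 216.77304439 117.96032387]]
foot [ 5.31823e+02  1.47387e+02  1.06000e-01 -4.31000e-01] [-0.24  0.01  0.24  0.01 -0.14] tcp [530.5841191  147.28789446 272.75899016] 0.10204720947413048
```

```bash
python3 -m jog '[{"x":1.2,"y":0.3,"z":0,"spin":-0.005,"grip":1},{"x":2.2,"y":0.6,"z":0,"spin":0,"grip":1},{"x":2.0,"y":0.5,"z":0,"spin":0,"grip":1},{"x":1.0,"y":0.3,"z":0,"spin":0,"grip":1},{"x":0.4,"y":0.1,"z":0,"spin":0,"grip":1},{"x":0,"y":0,"z":0.6,"spin":0,"grip":1},{"x":0,"y":0,"z":0.6,"spin":0,"grip":1},{"x":0,"y":0,"z":0,"spin":0,"grip":1},{"x":0,"y":0,"z":0,"spin":0,"grip":1},{"x":0,"y":0,"z":0,"spin":0,"grip":1},{"x":0,"y":0,"z":0,"spin":0,"grip":1}]'
python3 - <<'E'
from h import *
s=sense();print(s["eef_pos"],s["tcp_rot"],s["eef_pos"]-[530.58,147.29,272.76],"want 10.9,69.6",s["contact_force"],s["wrist_torque"])
E
```

```text
clock: 12.32
eef_pos: [541.4, 217.1, 261.0]
tcp_rot: [3.141, 0.0, 1.677]
contact_force: [-0.9, -0.0, -3.0]
opening: 0.278
grasp_force: 39.6
[541.38862898 217.1161016  261.00831475] [3.14130288e+00 1.51689063e-06 1.67716178e+00] [ 10.80862898  69.8261016  -11.75168525] want 10.9,69.6 [-0.90703259 -0.02256134 -2.98886431] [ 0.03461516 -0.03406065  0.00975684]
```

```bash
python3 -m jog '[{"x":0,"y":0,"z":0.4,"spin":0,"grip":1},{"x":0,"y":0,"z":0.4,"spin":0,"grip":1},{"x":0,"y":0,"z":0.3,"spin":0,"grip":1},{"x":0,"y":0,"z":0.3,"spin":0,"grip":1},{"x":0,"y":0,"z":0,"spin":0,"grip":1},{"x":0,"y":0,"z":0,"spin":0,"grip":1}]'
python3 -m jog '[{"x":0,"y":0,"z":0.2,"spin":0,"grip":1},{"x":0,"y":0,"z":0.2,"spin":0,"grip":1},{"x":0,"y":0,"z":0.2,"spin":0,"grip":1},{"x":0,"y":0,"z":0,"spin":0,"grip":1},{"x":0,"y":0,"z":0,"spin":0,"grip":1}]'
```

```text
clock: 12.82
eef_pos: [541.2, 217.6, 246.5]
tcp_rot: [-3.141, 0.0, 1.678]
contact_force: [0.8, -0.9, -4.0]
opening: 0.275
grasp_force: 39.6
clock: 13.23
eef_pos: [541.1, 217.6, 240.6]
tcp_rot: [-3.141, 0.0, 1.678]
contact_force: [-0.6, -0.0, -2.6]
opening: 0.272
grasp_force: 39.5
```

Sliding on freely.

```bash
python3 -m jog '[{"x":0,"y":0,"z":0.25,"spin":0,"grip":1},{"x":0,"y":0,"z":0.25,"spin":0,"grip":1},{"x":0,"y":0,"z":0.25,"spin":0,"grip":1},{"x":0,"y":0,"z":0.25,"spin":0,"grip":1},{"x":0,"y":0,"z":0,"spin":0,"grip":1}]'
python3 -m jog '[{"x":0,"y":0,"z":0.2,"spin":0,"grip":1},{"x":0,"y":0,"z":0.2,"spin":0,"grip":1},{"x":0,"y":0,"z":0.1,"spin":0,"grip":1},{"x":0,"y":0,"z":0.1,"spin":0,"grip":1},{"x":0,"y":0,"z":0,"spin":0,"grip":1},{"x":0,"y":0,"z":0,"spin":0,"grip":1}]'
```

```text
clock: 13.65
eef_pos: [541.0, 217.5, 230.1]
tcp_rot: [-3.141, 0.0, 1.678]
contact_force: [-0.0, 0.1, -3.2]
opening: 0.275
grasp_force: 39.6
clock: 14.15
eef_pos: [541.2, 217.5, 224.7]
tcp_rot: [-3.141, 0.0, 1.678]
contact_force: [-0.7, -0.2, -3.0]
opening: 0.273
grasp_force: 39.6
```

```bash
python3 -m jog '[{"x":0,"y":0,"z":0.05,"spin":0,"grip":1},{"x":0,"y":0,"z":0.05,"spin":0,"grip":1},{"x":0,"y":0,"z":0,"spin":0,"grip":1},{"x":0,"y":0,"z":0,"spin":0,"grip":1}]'
python3 -m jog '[{"x":0,"y":0,"z":0.05,"spin":0,"grip":1},{"x":0,"y":0,"z":0.05,"spin":0,"grip":1},{"x":0,"y":0,"z":0,"spin":0,"grip":1},{"x":0,"y":0,"z":0,"spin":0,"grip":1}]'
```

```text
clock: 14.48
eef_pos: [541.3, 217.5, 223.9]
tcp_rot: [3.141, 0.0, 1.678]
contact_force: [-0.6, -0.1, -1.7]
opening: 0.274
grasp_force: 39.9
clock: 14.82
eef_pos: [541.4, 217.5, 223.7]
tcp_rot: [3.141, 0.0, 1.678]
contact_force: [-1.5, -2.4, 6.1]
opening: 0.274
grasp_force: 40.8
```

It is seated: contact came at TCP z 223.8, which matches the expected 223.7. Now I rock along the arc about the pivot (radius about 182 mm), with a lighter grip and the small downward push kept on. First half, then check.

```bash
python3 -m jog '[{"x":0,"y":0,"z":0,"spin":0,"grip":1},{"x":-0.47,"y":0,"z":0.01,"spin":0,"grip":1},{"x":-0.47,"y":0,"z":0.02,"spin":0,"grip":1},{"x":-0.47,"y":0,"z":0.03,"spin":0,"grip":1},{"x":-0.47,"y":0,"z":0.04,"spin":0,"grip":1},{"x":-0.47,"y":0,"z":0.06,"spin":0,"grip":1},{"x":-0.46,"y":0,"z":0.06,"spin":0,"grip":1},{"x":0,"y":0,"z":0,"spin":0,"grip":1},{"x":0,"y":0,"z":0,"spin":0,"grip":1},{"x":0,"y":0,"z":0,"spin":0,"grip":1},{"x":0,"y":0,"z":0,"spin":0,"grip":1}]' 22
python3 - <<'E'
from h import *
s=sense();print(s["eef_pos"],s["contact_force"],s["wrist_torque"],s["tcp_rot"])
E
```

```text
clock: 15.73
eef_pos: [544.5, 190.0, 221.5]
tcp_rot: [3.141, -0.001, 1.678]
contact_force: [-2.0, -0.3, 6.2]
opening: 0.279
grasp_force: 40.4
[544.53346139 190.02692156 221.52256977] [-1.96510657 -0.27764645  6.15099313] [0.25635318 0.54557125 0.09569248] [ 3.14055976e+00 -8.72339235e-04  1.67762299e+00]
```

```bash
python3 -m jog '[{"x":-0.46,"y":0,"z":0.08,"spin":0,"grip":1},{"x":-0.46,"y":0,"z":0.09,"spin":0,"grip":1},{"x":-0.46,"y":0,"z":0.1,"spin":0,"grip":1},{"x":-0.46,"y":0,"z":0.12,"spin":0,"grip":1},{"x":-0.45,"y":0,"z":0.13,"spin":0,"grip":1},{"x":-0.45,"y":0,"z":0.14,"spin":0,"grip":1},{"x":-0.2,"y":0,"z":0.06,"spin":0,"grip":1},{"x":-0.2,"y":0,"z":0.06,"spin":0,"grip":1},{"x":0,"y":0,"z":0,"spin":0,"grip":1},{"x":0.2,"y":0,"z":-0.06,"spin":0,"grip":1},{"x":0.2,"y":0,"z":-0.06,"spin":0,"grip":1},{"x":0,"y":0,"z":0,"spin":0,"grip":1},{"x":0,"y":0,"z":0,"spin":0,"grip":1},{"x":0,"y":0,"z":0,"spin":0,"grip":1},{"x":0,"y":0,"z":0,"spin":0,"grip":1}]' 30
python3 - <<'E'
from h import *
import pickle
s=sense();print(s["eef_pos"],s["contact_force"],s["wrist_torque"],s["tcp_rot"])
f=grab_frame("wrist");t=grab_frame("top");g=grab_frame("side");pickle.dump((s,f,t,g),open("fin.pkl","wb"))
a=crop(f,"a.png",200,60,190,150,4)[:,:]
b=crop(g,"b.png",220,220,90,100,4)
A=cv2.resize(a,(510,400));print(b.shape)
cv2.imwrite("pics/w7.png",np.hstack([A,cv2.resize(b,None,fx=1,fy=1)[:, :290]]))
E
```

```text
clock: 16.98
eef_pos: [547.6, 162.1, 214.7]
tcp_rot: [3.141, 0.001, 1.678]
contact_force: [-0.5, -3.1, 6.6]
opening: 0.274
grasp_force: 39.9
[547.60722766 162.10185772 214.73624818] [-0.46345744 -3.14946264  6.56387221] [-0.82889249  0.31806696  0.00381507] [3.14058141e+00 8.12072701e-04 1.67811697e+00]
(400, 360, 3)
```

View pics/w7.png

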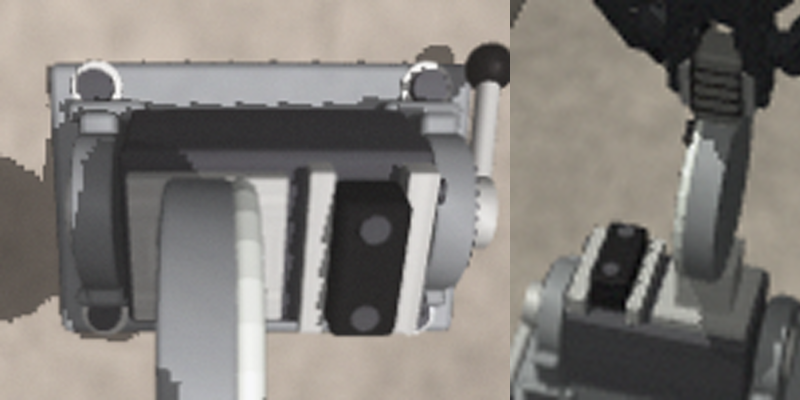

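The picture shows the flange lying on the seat with no visible gap, its +y edge from (128,173) to (290,176) in the crop, with the dial facing the padlock. I'll compare that edge with the predicted gauge angle.

Run:
```python
from h import *
import pickle
s,f,t,g=pickle.load(open("fin.pkl","rb"))
def P(th,s,hg,foot=[[-25,25,6],[25,25,6]]):
    a=s["tcp_rot"][2]-np.pi/2;p=np.array(foot,float);y=p[:,1];z=p[:,2]-hg
    Y=y*np.cos(th)-z*np.sin(th);Z=y*np.sin(th)+z*np.cos(th)
    G=s["eef_pos"]+[0,0,hg-133.7]
    return np.c_[p[:,0]*np.cos(a)-Y*np.sin(a),p[:,0]*np.sin(a)+Y*np.cos(a),Z]+G
s2,f2=pickle.load(open("v2.pkl","rb"))
print("upright check",proj(f2,P(0,s2,154.5),s2),np.array([[103,438],[320,437]])/4+[225,65])
print("seen",np.array([[128,173],[290,176]])/[2.684,2.667]+[200,60])
for th in(.25,.28,.31,.34):print(th,proj(f,P(th,s,154.5),s).round(1).tolist())
```

```text
upright check [[249.2164633  174.47014317]
 [304.03524884 174.43891936]] [[250.75 174.5 ]
 [305.   174.25]]
seen [[247.6900149  124.86689164]
 [308.04769001 125.99175103]]
0.25 [[246.8, 134.8], [306.1, 134.8]]
0.28 [[246.4, 129.9], [306.4, 129.9]]
0.31 [[246.0, 125.0], [306.8, 125.0]]
0.34 [[245.6, 120.1], [307.1, 120.0]]
```

The gauge angle measures about 0.308 rad from the image and 0.31 from the kinematics, against a mark at about 0.312, so it is seated with no lean. I let it settle, confirm it is still, and hand in.

```bash
python3 -m jog '[{"x":0,"y":0,"z":0,"spin":0,"grip":1},{"x":0,"y":0,"z":0,"spin":0,"grip":1},{"x":0,"y":0,"z":0,"spin":0,"grip":1},{"x":0,"y":0,"z":0,"spin":0,"grip":1},{"x":0,"y":0,"z":0,"spin":0,"grip":1},{"x":0,"y":0,"z":0,"spin":0,"grip":1},{"x":0,"y":0,"z":0,"spin":0,"grip":1},{"x":0,"y":0,"z":0,"spin":0,"grip":1},{"x":0,"y":0,"z":0,"spin":0,"grip":1},{"x":0,"y":0,"z":0,"spin":0,"grip":1},{"x":0,"y":0,"z":0,"spin":0,"grip":1},{"x":0,"y":0,"z":0,"spin":0,"grip":1},{"x":0,"y":0,"z":0,"spin":0,"grip":1},{"x":0,"y":0,"z":0,"spin":0,"grip":1},{"x":0,"y":0,"z":0,"spin":0,"grip":1},{"x":0,"y":0,"z":0,"spin":0,"grip":1}]' && python3 -c "
from rig import *
print(sign_off())"
```

```text
clock: 18.47
eef_pos: [547.6, 162.1, 214.7]
tcp_rot: [3.141, 0.001, 1.678]
contact_force: [-1.6, -3.3, 6.5]
opening: 0.277
grasp_force: 39.9
the job is handed in; nothing more can be done
None
```

The job is handed in at 18.5 s: the gauge is on the stud with no gap seen at the flange, the vise is rocked to about 0.31 rad against a mark measured at about 0.312 ± 0.01 rad, and the gripper is still holding it still; the pointer itself could not be seen in that pose, so its match to the mark rests on measured angles.

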